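Clamp a specimen block with the hand crank

TASK

Stand the specimen block on the bed of the bench clamp right in front of the stop (within about a centimetre), midway across the bed and with its long side along the clamp, and let it go. Then take the crank by its spinning grip and wind it clockwise in one steady go, without letting go of the grip on the way, until the jaw holds the block firmly against the stop: feel for the crank growing stiffer and do not force it. Let go of the crank and leave the block clamped; disturb nothing else on the bench.

Things in the scene. Friction and masses are not known exactly. Their poses are not given: they have to be found in the camera images.
- block: The loose specimen block, upright: a grey cassette foot with a cast white block on it, together a plain cuboid 30 (its x) by 40 (its y, the long side) by 36 mm high; 60 to 130 g. Origin: centre of its underside, z up. It stands on the bench to the left of the clamp.
- clamp: Bench clamp, fixed. Aluminium bed 110 (its x) x 400 mm (its y), top 25 mm above the bench; origin: centre of its underside. Its -y end carries a white gearbox (top at 75 mm) with the crank. Next to it a steel jaw 36 mm high slides on the bed towards +y, about 60 mm a turn. Its sprung front plate is adjustable: with the crank at 0 its face is at the clamp's y = 4 to 16 mm, as it happens to be set.
- stop: Steel stop bolted on the clamp's bed near its +y end, at a place along the bed that varies: 80 mm wide (x), 24 thick, 34 high. Origin: middle of the lower edge of the flat face that looks at the jaw, on the bed's top; y points along the clamp, away from the jaw. A block against it has its origin at y = -20 mm, x = 0, z = 0.
- hub (a point): Point on the crank's vertical axis, 85 mm above the bench. Winding idle takes about 8 N of push along the circle at the grip, at any angle (partly relaxing at a standstill). With the block pinched at the stop the push grows by about 1 N per 6 N of clamping force. Firm is 15 to 45 N of clamping force (2.4 to 7 N more push than idle); above 55 N is forced.
- grip: The crank's black upright grip, a cylinder 24 mm across and 58 mm high, 60 mm from the crank's axis, that spins freely about its own axis. Origin: centre of its lower end, 97 mm above the bench (12 mm above the hub point); the grip stands up from there to 155 mm. The crank arm below it is 18 mm wide and ends at 93 mm above the bench.
- crank (a joint): Angle of the crank, rad, growing clockwise seen from above (the winding direction); -0.8 to 0.8 at the start, end of travel at 15. At 0 the grip lies towards the clamp's -x. It stays where it is left. Once the block is pinched, the clamping force grows by about 10 N for each 0.1 rad of further turning (the plate's springs, 10 N/mm).
- beaker: Bystander: clear plastic beaker, 76 mm across, 110 mm high, beyond the clamp. Origin: centre of its underside.
- cup: Bystander: plastic cup, 68 mm across, 85 mm high, to the right of the clamp. Origin: centre of its underside.
- coolpack: Bystander: flat blue cooling pack, 75 (x) x 150 (y) x 26 mm, lying right of the clamp, farther out than the cup. Origin: centre of its underside.
Not all that is in view belongs to the job. There is more than one size of the block; the one meant has the size given above.

How it is judged:
On the way, in this order (a step that is already met when the one before it is completed fails the run):
1. the block stands on the bed in front of the stop, long side along the clamp, let go, before the crank is wound (z of block in the frame of stop between -0.004 and 0.003 m and x of block in the frame of stop between -0.012 and 0.012 m and y of block in the frame of stop between -0.04 and -0.017 m and angle between the y axis of block and the y axis of stop, either way round below 0.2 rad and contact force between the fingers and block below 0.2 N and value of joint crank below 1.5 rad), for 0.2 s.
2. the crank is wound on to 6 rad, about its first turn, with its grip held (value of joint crank above 6 rad and contact force between the fingers and grip above 0.2 N), for 0.1 s.
At the end, for the whole second after the job is handed in: The block stands on the bed flush against the stop (its origin within 2.5 mm of 20 mm before the stop's face, within 14 mm of the middle, square within 0.06 rad), is pressed against the stop with 15 to 45 N, at rest, and crank and block are let go (contact force between stop and block between 15 and 45 N and z of block in the frame of stop between -0.004 and 0.003 m and x of block in the frame of stop between -0.014 and 0.014 m and y of block in the frame of stop above -0.0225 m and angle between the y axis of block and the y axis of stop, either way round below 0.06 rad and linear speed of block below 0.01 m/s); the robot touches nothing.
It fails at once if the grip is let go of on the way, after the winding has begun and before the block is clamped (value of joint crank above 1.7 rad and contact force between stop and block below 8 N and contact force between the fingers and grip below 0.1 N).
It fails at once if the clamp is forced: the block is pressed against the stop with more than 55 N (contact force between stop and block above 55 N).
It fails at once if a bystander is shifted by more than 30 mm (distance of any of beaker, cup, coolpack from where it was at the start of the episode above 0.03 m).
It also fails if it takes over 72 s, if anything falls off the work surface, if the arm or the gripper's body presses on something with over 40 N, if the wrist force passes 120 N, or if a joint passes its speed limit or range.

ROBOT

A 7-joint arm with a two-finger parallel gripper is mounted at the origin on the work surface. World frame = base frame: x ahead of the robot, y to its left, z up, the work surface at z = 0. Lengths are in m, angles in rad, forces in N, time in s.
With the tool pointing down it reaches from about 0.35 to 0.9 m from the base axis. Payload 8.1 kg.
Tool frame: the origin (TCP) lies midway between the tips of the shut fingers; the grasp point (between the pads) lies 19 mm behind it; z points along the fingers, y is the line along which they close (so a half turn about z gives the same grasp; the last joint's range is limited). The gripper opens to 85 mm and grips with 20 to 120 N. Pads are 22 mm wide; open, the fingers measure 114 mm over their backs; the gripper's body (76 mm by 85 mm) begins 54 mm behind the grasp point. The pads swing forward as they close: fully open they stand 13 mm farther back than shut.
Start: joints at [1.181, 0.434, 0.025, 1.573, -0.012, 1.134, -0.075], TCP at [0.177, -0.599, 0.197] pointing down, gripper open.
Joint ranges: [-2.62, 2.62], [-0.44, 2.09], [-1.27, 1.32], [0.08, 2.57], [-1.32, 4.46], [0.12, 2], [-2.74, 2.74]. Speed limits (rad/s): [2.22, 2.22, 3.01, 3.01, 3.14, 3.14, 3.14].

INTERFACE

Orientations are given as a unit quaternion [x, y, z, w].
In Python, from rig import arm, ik, imaging gives the robot as it stands. Calls block until the motion is done:
- arm.move_ptp(position, orientation): joint-space move of the TCP to a pose.
- arm.move_linear(position, rotation=None, max_speed=0.15): straight line of the TCP; rotation=None keeps the orientation; max_speed is the mean speed in m/s.
- arm.set_joints(angles): joint-space move.
- arm.gripper_to(opening): finger opening in m; the grip force is fixed at half the most; returns when the fingers have stopped.
- arm.dwell(seconds).
- ik(position, orientation): joint angles nearest the present ones, or None.
- arm.read_state(): the state.
- imaging.grab_frame(name): name is "side" or "top"; returns (picture, depth): 420x560x3 uint8, blue, green, red; 420x560 float32, m along the optical axis (not along the pixel's ray), 0 where there is no reading.
- imaging.camera_info(name): a dict with "K" (3x3 intrinsics, pixels), "rvec" (rotation vector, rad) and "tvec" (3), from world to camera coordinates, as OpenCV has them. Camera axes: x right, y down, z forward; pixel columns grow to the right and rows downward; lengths in m; the calibration is good to about 2 mm. A picture is of the moment at which its call begins. camera_info takes no time and is no camera call.
A pose or a line that the arm cannot do raises arm.MotionError and nothing moves.
- arm.job_done(): hands the job in; it is judged then, once.
The state is a dict: "time_s": time; "joints": joint angles; "joint_vel": joint speeds; "tau": joint torques, N m; "eef_pos": TCP position; "orientation": TCP orientation; "wrist_force": force on the tool from outside, world axes, zero at the start; "torque": the same for the moment, N m; "gripper_width": finger opening in m; "grasp_force": force on a finger pad.
Only numpy, scipy, OpenCV 4.12 (cv2) and the standard library are available. Lean on these libraries where they do the work, as an engineer would, in place of code of your own. Each camera call takes 0.05 s, during which the arm holds its last target. There are 200 camera calls.

## Working session

There is one attempt and no reset: what is moved stays moved. The work goes in short steps, each a Python script; the robot and the scene stay as the last script left them, time stands still between calls to the robot, and variables do not carry over. Pictures are saved under pics/ and viewed, at most 10 in all, crops included, and the job is handed in when it is done.

```bash
ls; mkdir -p pics; python3 - <<'E'
from rig import arm, ik, imaging
import cv2,numpy as np
for n in("top","side"):
    p,d=imaging.grab_frame(n); cv2.imwrite(f"pics/{n}0.png",p); np.save(f"pics/{n}0.npy",d)
    c=imaging.camera_info(n); R=cv2.Rodrigues(np.array(c["rvec"]))[0]
    print(n,np.round(c["K"],1).tolist(),(-R.T@np.array(c["tvec"]).ravel()).round(3),R.round(3).tolist(),d.min(),d.max())
s=arm.read_state();print(s)
E
```

```text
pics
top [[513.1, 0.0, 279.4], [0.0, 513.1, 203.3], [0.0, 0.0, 1.0]] [0.428 0.004 1.527] [[0.011, -1.0, 0.004], [-0.995, -0.012, -0.097], [0.097, -0.003, -0.995]] 0.0 2.4064052
side [[536.5, 0.0, 279.4], [0.0, 536.5, 199.7], [0.0, 0.0, 1.0]] [0.008 0.882 1.109] [[-0.84, -0.543, -0.013], [-0.37, 0.59, -0.717], [0.397, -0.598, -0.697]] 0.0 3.74221
{'time_s': 0.1, 'joints': array([ 1.1813912 ,  0.43517152,  0.02498271,  1.57401689, -0.01165076,
        1.134     , -0.07513639]), 'joint_vel': array([ 0.0008412 , -0.00190028, -0.0002145 , -0.00275988, -0.00087717,
        0.00122381, -0.00097206]), 'tau': array([ 3.59393372e-03, -6.71761823e+01,  1.02829333e+00, -3.16903138e+01,
        1.57440116e-02,  7.31289620e-03,  4.40891910e-07]), 'eef_pos': array([ 0.17661804, -0.59899226,  0.19588909]), 'orientation': array([ 9.89744894e-01,  1.42844386e-01, -1.48045034e-04, -7.10023642e-04]), 'wrist_force': array([-0.23379771,  0.25851013, -0.04491351]), 'torque': array([0.03195848, 0.02159108, 0.02063352]), 'grasp_force': 0.0, 'gripper_width': 0.0854878744147524}
```

View pics/top0.png

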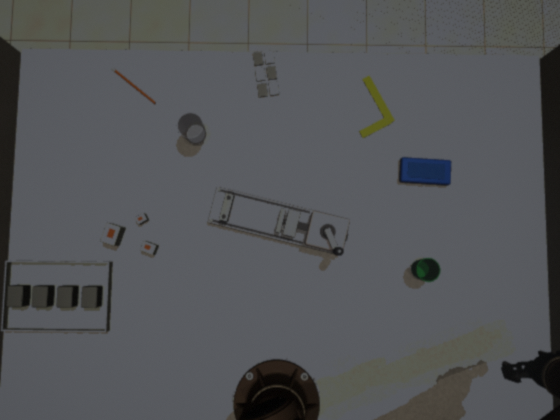

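View pics/side0.png

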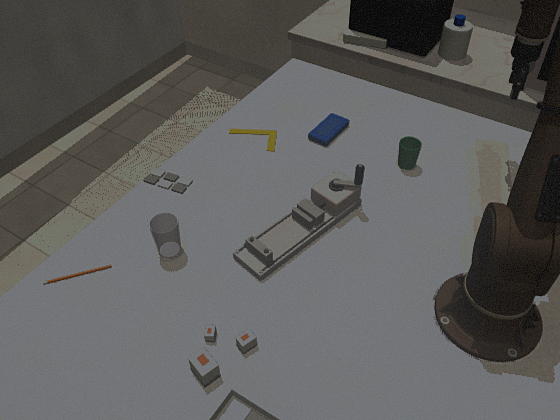

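The top view shows the clamp from about (215,205), the stop end, to (340,240), the gearbox, with the grip at (338,251). There are three candidate blocks at (112,234), (142,218) and (149,247). The cup is at (426,269), the beaker at (192,128) and the pack at (426,171). Next I'll enlarge these areas and measure using depth.

```bash
cat > h.py <<'E'
import cv2,numpy as np
from rig import arm, ik, imaging
def cam(n):
    c=imaging.camera_info(n); R=cv2.Rodrigues(np.array(c["rvec"]))[0]; t=np.array(c["tvec"]).ravel()
    return np.array(c["K"]),R,t
def cloud(n,d):
    K,R,t=cam(n); v,u=np.mgrid[:d.shape[0],:d.shape[1]]
    P=np.stack([(u-K[0,2])/K[0,0]*d,(v-K[1,2])/K[1,1]*d,d],-1)
    P=(P-t)@R; P[d<=0]=np.nan
    return P
def onplane(n,u,v,z):
    K,R,t=cam(n); r=R.T@np.linalg.solve(K,np.array([u,v,1.])); o=-R.T@t
    return o+r*(z-o[2])/r[2]
E
python3 - <<'E'
from h import *
p=cv2.imread("pics/top0.png"); d=np.load("pics/top0.npy"); P=cloud("top",d)
z=P[...,2]
print("table z",np.nanmedian(z[280:340,150:230]))
for n,(a,b,c,e) in dict(big=(220,246,100,128),small=(210,226,134,150),med=(238,258,138,160)).items():
    Z=z[a:b,c:e]; top=np.nanpercentile(Z,97); m=(Z>top-0.006)
    q=P[a:b,c:e][m]; r=cv2.minAreaRect((q[:,:2]*1000).astype(np.float32)); print(n,top.round(4),m.sum(),r)
f=lambda a:cv2.convertScaleAbs(a,alpha=2.0)
A=cv2.resize(f(p[205:265,95:165]),None,fx=5.5,fy=5.5,interpolation=cv2.INTER_CUBIC)
B=cv2.resize(f(p[175:265,200:360]),None,fx=5,fy=5,interpolation=cv2.INTER_CUBIC)
A=cv2.resize(A,(int(A.shape[1]*.4),int(A.shape[0]*.4)))
C=np.zeros((590,800,3),np.uint8);C[:450]=B;C[455:455+A.shape[0],:A.shape[1]]=A
Zc=np.nan_to_num(np.clip(z[175:265,200:360]/0.16*255,0,255)).astype(np.uint8)
Zc=cv2.resize(cv2.applyColorMap(Zc,cv2.COLORMAP_JET),None,fx=1.5,fy=1.5);C[455:590,300:540]=Zc
cv2.imwrite("pics/zoom.png",C)
E
```

```text
table z -0.00034818443768671887
big 0.0567 181 ((478.9513854980469, 483.4775390625), (43.708961486816406, 56.629638671875), 73.01776885986328)
small 0.0319 56 ((525.96923828125, 405.2103576660156), (22.49176788330078, 30.393325805664062), 27.615863800048828)
med 0.0401 99 ((441.485595703125, 378.3525390625), (40.06365966796875, 29.77083969116211), 70.4975357055664)
```

View pics/zoom.png

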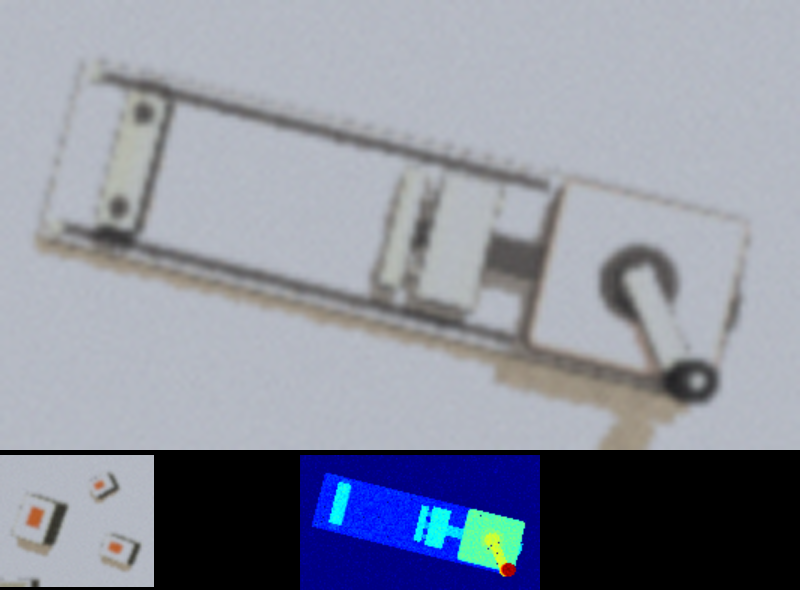

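The zoom shows the medium block is the one I want: its top measures 40x30 mm at a height of about 36–40 mm. The stop is at the left, the jaw in the middle, and the grip at zoom (690,382). Next I'll measure the clamp's parts.

```bash
python3 - <<'E'
from h import *
p=cv2.imread("pics/top0.png"); d=np.load("pics/top0.npy"); P=cloud("top",d); z=P[...,2]
R0=np.zeros(z.shape,bool); R0[175:265,200:360]=1
def rect(name,m,plane=None):
    n,l,s,c=cv2.connectedComponentsWithStats(m.astype(np.uint8)); k=1+np.argmax(s[1:,4]); mm=l==k
    q=P[mm]
    r=cv2.minAreaRect((q[:,:2]*1000).astype(np.float32)); print(name,mm.sum(),"z",np.median(q[:,2]).round(4),np.round(r[0],1),np.round(r[1],1),round(r[2],1)); return r,mm
rb,_=rect("whole",R0&(z>0.015)&(z<0.09))
bx=cv2.boxPoints(rb)
rg,_=rect("gear",R0&(z>0.066)&(z<0.084))
L=R0.copy();L[:,250:]=0
rs,ms=rect("stop",L&(z>0.045))
J=R0.copy();J[:,:270]=0;J[:,312:]=0
rj,mj=rect("jaw",J&(z>0.05)&(z<0.066))
rr,mg=rect("grip",R0&(z>0.135))
print("gripmedian",P[mg].mean(0))
# long axis of the clamp
a=np.deg2rad(rb[2]); 
e=bx[np.argsort([np.hypot(*(bx[0]-b)) for b in bx])]; v=e[2]-e[0]; v*=np.sign(v[1]); v/=np.hypot(*v); print("yaxis ang",np.degrees(np.arctan2(v[1],v[0])))
ya=v; xa=np.array([v[1],-v[0]])
c0=np.array(rb[0])
for n,m in(("stop",ms),("jaw",mj),("grip",mg)):
    q=P[m][:,:2]*1000-c0; print(n,"x",np.percentile(q@xa,[2,50,98]).round(1),"y",np.percentile(q@ya,[1,50,99]).round(1))
# jaw profile
m=J&(z>0.05)&(z<0.066); q=P[m][:,:2]*1000-c0; print(np.histogram(q@ya,bins=np.arange(-100,40,4)))
# dark hub ring
g=cv2.cvtColor(p,cv2.COLOR_BGR2GRAY)[215:262,310:350]; 
# side view
d=np.load("pics/side0.npy"); S=cloud("side",d); zs=S[...,2]; rg2=np.zeros(zs.shape,bool); rg2[155:275,225:375]=1
for n,lo,hi in(("grip",.12,.16),("gear",.066,.084),("stopjaw",.052,.064)):
    q=S[rg2&(zs>lo)&(zs<hi)]; w=q[:,:2]*1000-c0; print("side",n,len(q),np.median(q[:,2]),"x",np.percentile(w@xa,[2,50,98]).round(1),"y",np.percentile(w@ya,[2,50,98]).round(1), np.median(q,0))
q=S[rg2&(zs>.052)&(zs<.064)][:,:2]*1000-c0; q=q[abs(q@xa)<40]; print(np.histogram(q@ya,bins=np.arange(-100,200,6)))
# medium block in side
b=np.zeros(zs.shape,bool); b[325:358,230:262]=1; q=S[b&(zs>.03)]; print("blk side",len(q),cv2.minAreaRect((q[:,:2]*1000).astype(np.float32)),np.median(q[:,2]))
E
```

```text
whole 4941 z 0.0282 [524.9   1.5] [406.5 110.3] 76.7
gear 1126 z 0.0741 [ 492.5 -136.7] [110.2  99.6] 76.6
stop 244 z 0.0587 [560.7 152.8] [24.5 80.4] 76.9
jaw 492 z 0.0602 [514.8 -40.2] [88.6 74.9] 76.7
grip 66 z 0.1534 [ 437.  -160.2] [21.3 22.3] 0.8
gripmedian [ 0.43705396 -0.15974424  0.15343112]
yaxis ang 76.701454
stop x [-38.7  -0.1  38.2] y [143.7 154.8 167.4]
jaw x [-35.4  -0.6  34.9] y [-85.1 -34.8   1.3]
grip x [-59.2 -48.3 -38.2] y [-188.2 -177.  -166.4]
(array([ 1,  0,  2, 15,  9,  8, 10,  9,  9,  9, 10, 33, 30, 36, 31, 35, 34,
       32, 38, 30,  3,  2, 35, 34, 33, 14,  0,  0,  0,  0,  0,  0,  0,  0]), array([-100,  -96,  -92,  -88,  -84,  -80,  -76,  -72,  -68,  -64,  -60,
        -56,  -52,  -48,  -44,  -40,  -36,  -32,  -28,  -24,  -20,  -16,
        -12,   -8,   -4,    0,    4,    8,   12,   16,   20,   24,   28,
         32,   36]))
side grip 116 0.14354377151037 x [-60.4 -53.5 -40.2] y [-188.2 -173.  -165.8] [ 0.43325909 -0.15492039  0.14354377]
side gear 845 0.07487429813968602 x [-50.5  -5.3  45.1] y [-193.3 -125.4  -35.3] [ 0.49201445 -0.11886426  0.0748743 ]
side stopjaw 812 0.05935949942185488 x [-50.7  -6.4  36.8] y [-166.6  -22.5  166.6] [ 0.52215644 -0.01867799  0.0593595 ]
(array([ 1, 44, 30, 15, 10, 11,  7, 23, 36, 35, 32, 43, 44, 26, 19, 44, 56,
       11,  0,  0,  0,  0,  0,  0,  0,  0,  0,  0,  0,  0,  0,  0,  0,  0,
        0,  0,  0,  0,  0,  0, 27, 49, 46, 59, 53,  0,  0,  0,  0]), array([-100,  -94,  -88,  -82,  -76,  -70,  -64,  -58,  -52,  -46,  -40,
        -34,  -28,  -22,  -16,  -10,   -4,    2,    8,   14,   20,   26,
         32,   38,   44,   50,   56,   62,   68,   74,   80,   86,   92,
         98,  104,  110,  116,  122,  128,  134,  140,  146,  152,  158,
        164,  170,  176,  182,  188,  194]))
blk side 228 ((441.44268798828125, 378.71905517578125), (41.25143051147461, 34.199790954589844), 72.9831771850586) 0.03604853981568969
```

```bash
cat >> h.py <<'E'
def down(deg):
    a=np.deg2rad(deg)/2; return [np.cos(a),np.sin(a),0,0]
YA=np.array([np.cos(np.deg2rad(76.7)),np.sin(np.deg2rad(76.7))]); XA=np.array([YA[1],-YA[0]])
STOP=np.array([.5579,.1411]); HUB=np.array([.4925,-.1367]); BLK=np.array([.4414,.3785])
E
python3 - <<'E'
from h import *
T=STOP-.025*YA
for nm,xy,zs,angs in(("blk",BLK,(.2,.004),(72,-108)),("place",T,(.2,.03),(76.7,-103.3)),("grip",[.437,-.160],(.25,.112),(0,45,90,135,-45,-90))):
    for a in angs:
        for zz in zs:
            j=ik([*xy,zz],down(a)); print(nm,a,zz,None if j is None else np.round(j,2))
for a in (-45,0,45,90):
    print(a,[None if (j:=ik([*(HUB+.06*np.array([np.cos(t),np.sin(t)])),.112],down(a))) is None else np.round(j,2)[[0,2,4,6]].tolist() for t in np.arange(0,6.28,1.57)])
E
```

```text
blk 72 0.2 [-0.17  0.53 -0.93  1.62  0.44  1.22 -1.51]
blk 72 0.004 [-0.35  0.69 -0.67  1.83  0.57  0.82 -1.62]
blk -108 0.2 [-0.11  0.58 -1.06  1.62  0.52  1.26  1.56]
blk -108 0.004 [-0.12  0.87 -1.07  1.81  0.89  1.04  1.27]
place 76.7 0.2 [ 0.31  0.47 -0.87  1.67  0.39  1.18 -0.89]
place 76.7 0.03 [ 0.18  0.64 -0.69  1.86  0.53  0.84 -1.01]
place -103.3 0.2 [ 0.41  0.55 -1.06  1.66  0.5   1.24  2.15]
place -103.3 0.03 [ 0.39  0.8  -1.07  1.84  0.82  1.03  1.88]
grip 0 0.25 [ 0.48  0.15 -0.28  1.84  0.04  1.16 -1.38]
grip 0 0.112 [ 0.44  0.29 -0.25  2.04  0.1   0.82 -1.44]
grip 45 0.25 [ 0.59  0.16 -0.4   1.84  0.07  1.16 -0.62]
grip 45 0.112 [ 0.55  0.31 -0.38  2.03  0.15  0.83 -0.71]
grip 90 0.25 [ 0.71  0.18 -0.54  1.83  0.1   1.16  0.13]
grip 90 0.112 [ 0.65  0.33 -0.52  2.02  0.22  0.84  0.02]
grip 135 0.25 [ 0.76  0.18 -0.6   1.82  0.11  1.17  0.9 ]
grip 135 0.112 [ 0.73  0.35 -0.61  2.02  0.26  0.85  0.76]
grip -45 0.25 [ 0.37  0.14 -0.16  1.85  0.02  1.15 -2.15]
grip -45 0.112 [ 0.29  0.28 -0.06  2.05  0.02  0.81 -2.15]
grip -90 0.25 [-0.75  0.19  1.18  1.92 -0.19  1.16 -2.64]
grip -90 0.112 [-0.61  0.48  1.17  2.11 -0.56  0.91 -2.25]
-45 [[0.17, -0.03, 0.02, -2.22], [0.18, -0.16, 0.07, -2.38], [0.27, -0.1, 0.04, -2.21], [0.27, 0.01, -0.01, -2.07]]
0 [[0.31, -0.22, 0.12, -1.53], [0.3, -0.32, 0.14, -1.67], [0.41, -0.27, 0.1, -1.49], [0.41, -0.17, 0.08, -1.37]]
45 [[0.44, -0.41, 0.22, -0.84], [0.41, -0.46, 0.21, -0.95], [0.52, -0.41, 0.16, -0.76], [0.53, -0.33, 0.17, -0.67]]
90 [[0.55, -0.56, 0.31, -0.14], [0.5, -0.59, 0.28, -0.23], [0.62, -0.53, 0.21, -0.03], [0.65, -0.5, 0.25, 0.04]]
```

```bash
python3 - <<'E'
from h import *
s=lambda t:(lambda r:print(t,round(r["time_s"],2),np.round(r["eef_pos"],4),"w",round(r["gripper_width"],4),"gf",round(r["grasp_force"],1),"F",np.round(r["wrist_force"],1)))(arm.read_state())
arm.move_linear([.177,-.599,.30],max_speed=.25)
arm.move_ptp([*BLK,.30],down(72)); s("above")
arm.gripper_to(.06)
arm.move_linear([*BLK,.06],max_speed=.25)
arm.move_linear([*BLK,.005],max_speed=.06); s("down")
arm.gripper_to(0.0); s("grip")
arm.move_linear([*BLK,.15],max_speed=.2); s("lift")
p,d=imaging.grab_frame("side"); cv2.imwrite("pics/lift.png",cv2.convertScaleAbs(p[200:400,150:400],alpha=2))
E
```

```text
above 4.19 [0.442  0.3779 0.2998] w 0.0853 gf 0.0 F [-0.1  0.2 -0.3]
down 6.74 [0.4415 0.3788 0.0054] w 0.06 gf 0.0 F [-0.1  0.8 -0.1]
grip 7.34 [0.4414 0.3785 0.005 ] w -0.0002 gf 0.0 F [ 0.4 -0.4 -0.4]
lift 8.22 [0.4412 0.3777 0.1489] w 0.0 gf 0.0 F [ 0.3 -0.8 -0. ]
```

View pics/lift.png

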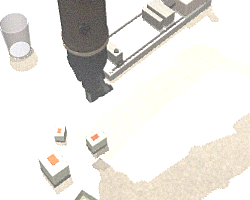

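The gripper shut on nothing. The block is still at full-frame pixel (246,342) and the fingers are above it. I'll check where the tool really is compared with the cameras.

```bash
python3 - <<'E'
from h import *
for n in("top","side"):
    p,d=imaging.grab_frame(n); c=imaging.camera_info(n)
    r=arm.read_state(); e=r["eef_pos"]
    print(n,"proj tcp",cv2.projectPoints(np.array([e,[*BLK,.036]]),np.array(c["rvec"]),np.array(c["tvec"]),np.array(c["K"]),None)[0].reshape(-1,2).round(1))
    cv2.imwrite(f"pics/chk_{n}.png",cv2.resize(cv2.convertScaleAbs(p[200:400,100:360] if n=="side" else p[150:300,80:275],alpha=2.2),None,fx=3,fy=3))
    P=cloud(n,d)
    if n=="side":
        b=P[325:358,230:262]; q=b[b[...,2]>.03]; print("blk",cv2.minAreaRect((q[:,:2]*1000).astype(np.float32)))
        for z0 in(.11,.13,.14,.145,.15,.155,.16,.17,.18,.2):
            m=(abs(P[...,2]-z0)<.003)&(np.hypot(P[...,0]-e[0],P[...,1]-e[1])<.12); print(z0,m.sum(),np.nanmedian(P[m],0) if m.any() else None)
print(r["orientation"],down(72))
E
```

```text
top proj tcp [[137.7 247.2]
 [147.9 247.6]]
side proj tcp [[242.9 308. ]
 [245.6 336.7]]
blk ((440.62939453125, 378.3489685058594), (40.78258514404297, 33.21929931640625), 69.26677703857422)
0.11 0 None
0.13 0 None
0.14 0 None
0.145 0 None
0.15 0 None
0.155 0 None
0.16 0 None
0.17 0 None
0.18 0 None
0.2 18 [0.4306614  0.38783916 0.19997325]
[ 8.08990952e-01  5.87820009e-01 -1.12329852e-03  1.18494785e-04] [np.float64(0.8090169943749475), np.float64(0.5877852522924731), 0, 0]
```

View pics/chk_side.png

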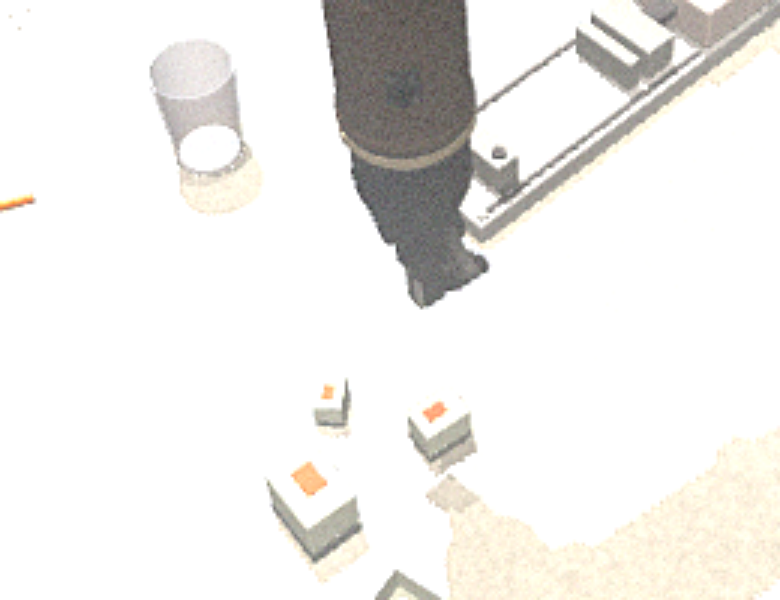

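The check view shows the closed fingertips at about (240,302), a few pixels above the projected TCP at (243,308). The tips may sit higher than reported. I'll look at the depth around the fingers, in both views.

```bash
python3 - <<'E'
from h import *
r=arm.read_state(); e=r["eef_pos"]; print(e,r["joints"].round(3))
p,d=imaging.grab_frame("side"); P=cloud("side",d)
for v in range(270,312,4):
    print(v,[tuple((P[v,u]*1000).round().astype(int)) if d[v,u]>0 else 0 for u in range(228,268,6)])
b=np.load("pics/side0.npy")
g=cv2.cvtColor(p,cv2.COLOR_BGR2GRAY); m=(g<35); m[:260]=0;m[315:]=0;m[:,:200]=0;m[:,290:]=0
v,u=np.nonzero(m); print("dark lowest",v.max(),u[v>=v.max()-2])
C=np.array([e,[e[0],e[1],e[2]+.02],[e[0],e[1],e[2]+.04],[e[0],e[1],e[2]+.1]]); c=imaging.camera_info("side")
print(cv2.projectPoints(C,np.array(c["rvec"]),np.array(c["tvec"]),np.array(c["K"]),None)[0].reshape(-1,2).round(1))
E
```

```text
[0.44098187 0.3777801  0.14857581] [-0.111  0.639 -1.066  1.685  0.598  1.185 -1.644]
270 [(np.int64(436), np.int64(415), np.int64(321)), (np.int64(424), np.int64(412), np.int64(326)), (np.int64(415), np.int64(405), np.int64(324)), (np.int64(407), np.int64(397), np.int64(321)), (np.int64(402), np.int64(386), np.int64(313)), (np.int64(531), np.int64(199), np.int64(27)), (np.int64(519), np.int64(189), np.int64(23))]
274 [(np.int64(459), np.int64(391), np.int64(267)), (np.int64(437), np.int64(398), np.int64(290)), (np.int64(425), np.int64(394), np.int64(294)), (np.int64(409), np.int64(396), np.int64(307)), (np.int64(403), np.int64(385), np.int64(299)), (np.int64(523), np.int64(210), np.int64(27)), (np.int64(514), np.int64(197), np.int64(19))]
278 [(np.int64(470), np.int64(381), np.int64(236)), (np.int64(437), np.int64(400), np.int64(280)), (np.int64(426), np.int64(394), np.int64(281)), (np.int64(407), np.int64(400), np.int64(300)), (np.int64(402), np.int64(387), np.int64(290)), (np.int64(527), np.int64(207), np.int64(5)), (np.int64(515), np.int64(196), np.int64(1))]
282 [(np.int64(588),
[... 1928 characters left out ...]
4(315), np.int64(1)), (np.int64(529), np.int64(308), np.int64(2)), (np.int64(518), np.int64(298), np.int64(-2)), (np.int64(503), np.int64(293), np.int64(4)), (np.int64(492), np.int64(284), np.int64(1)), (np.int64(481), np.int64(273), np.int64(-3)), (np.int64(467), np.int64(267), np.int64(1))]
310 [(np.int64(536), np.int64(323), np.int64(-2)), (np.int64(523), np.int64(316), np.int64(0)), (np.int64(511), np.int64(308), np.int64(-1)), (np.int64(499), np.int64(299), np.int64(-2)), (np.int64(486), np.int64(293), np.int64(0)), (np.int64(474), np.int64(284), np.int64(-2)), (np.int64(461), np.int64(277), np.int64(0))]
dark lowest 301 [242]
[[242.9 308. ]
 [242.4 302.5]
 [241.8 296.9]
 [239.9 279.2]]
```

View pics/chk_top.png

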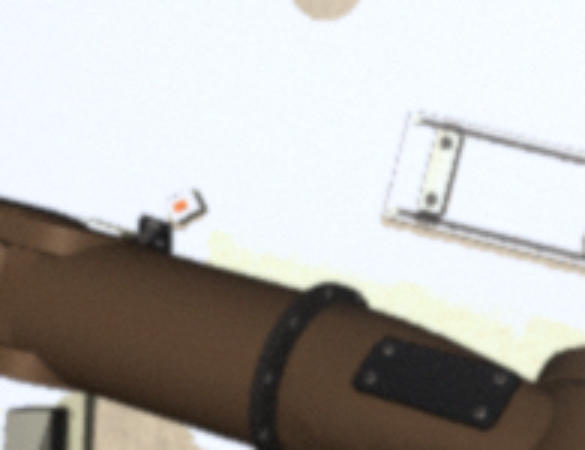

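The top view shows the arm over the area and the fingers beside the small block. The side depth puts the visible tip at about z = 0.175 while the reported TCP is 0.149, so the tips seem to be about 25 mm higher than stated. A gentle touch of the bench with the closed fingers will settle it.

```bash
python3 - <<'E'
from h import *
arm.move_linear([.43,.28,.05],max_speed=.25)
arm.move_linear([.43,.28,.008],max_speed=.1)
f0=arm.read_state()["wrist_force"]
z=.008
try:
    while z>-.04:
        z-=.003; arm.move_linear([.43,.28,z],max_speed=.03); r=arm.read_state(); f=r["wrist_force"]-f0
        print(round(z,4),r["eef_pos"].round(4),f.round(1))
        if abs(f[2])>3: break
except arm.MotionError as ex: print(ex)
arm.move_linear([.43,.28,.06],max_speed=.25); print(arm.read_state()["time_s"])
E
```

```text
0.005 [0.4302 0.2801 0.0053] [ 0.3  0.8 -0.8]
0.002 [0.43   0.2799 0.0019] [-0.3  0.1 -0.5]
-0.001 [ 0.4299  0.2799 -0.0012] [-0.3  0.5 -1. ]
-0.004 [ 0.4299  0.2799 -0.0042] [ 0.2  0.6 -0.2]
-0.007 [ 0.4299  0.2799 -0.0072] [ 0.1 -0.3 -0.9]
-0.01 [ 0.4299  0.2799 -0.0102] [ 0.6 -0.8 -0.7]
-0.013 [ 0.4299  0.2799 -0.0132] [-0.1  0.1 -0.9]
-0.016 [ 0.4299  0.2799 -0.0162] [-0.3 -0.4 -0.2]
-0.019 [ 0.4299  0.2799 -0.0192] [-0.3  0.5 -0.6]
-0.022 [ 0.4299  0.2799 -0.0222] [-0.4  0.5 -1.2]
-0.025 [ 0.4299  0.2799 -0.0252] [-0.1 -0.2 -0.8]
-0.028 [ 0.4299  0.2799 -0.0282] [-0.1 -0.3 -1.1]
-0.031 [ 0.4299  0.2799 -0.0312] [-0.9 -0.1 -1.3]
-0.034 [ 0.4299  0.2799 -0.0342] [-0.9  0.2 -2. ]
-0.037 [ 0.4302  0.2801 -0.0347] [-6.6 -9.5 36. ]
13.9917
```

The bench touch puts the real tips 34.5 mm above the reported TCP, so I'll subtract that in z throughout.

```bash
cat >> h.py <<'E'
DZ=-.0345
def lin(xy,z,v=.2,a=None): arm.move_linear([*xy,z+DZ],None if a is None else down(a),max_speed=v)
def s(t):
    r=arm.read_state(); print(t,round(r["time_s"],2),np.round(r["eef_pos"],4),"w",round(r["gripper_width"],4),"gf",round(r["grasp_force"],1),"F",np.round(r["wrist_force"],1)); return r
E
python3 - <<'E'
from h import *
arm.gripper_to(.06)
lin(BLK,.095,.25); lin(BLK,.05,.1); s("near"); lin(BLK,.005,.06); s("down")
arm.gripper_to(0.0); r=s("grip")
lin(BLK,.12,.2); s("lift")
p,d=imaging.grab_frame("side"); 
cv2.imwrite("pics/lift2.png",cv2.resize(cv2.convertScaleAbs(p[200:380,150:360],alpha=2),None,fx=3,fy=3))
E
```

```text
near 15.74 [0.4411 0.3784 0.0152] w 0.0602 gf 0.0 F [ 0.3 -0.3  0. ]
down 16.64 [ 0.4415  0.3788 -0.0292] w 0.0598 gf 0.0 F [-0.5 -0.4  0.6]
grip 17.02 [ 0.4416  0.3789 -0.0289] w 0.0294 gf 59.2 F [-0.6 -0.2  5.3]
lift 17.74 [0.4413 0.3776 0.0844] w 0.0291 gf 58.7 F [ 0.7 -1.2 -1. ]
```

View pics/lift2.png

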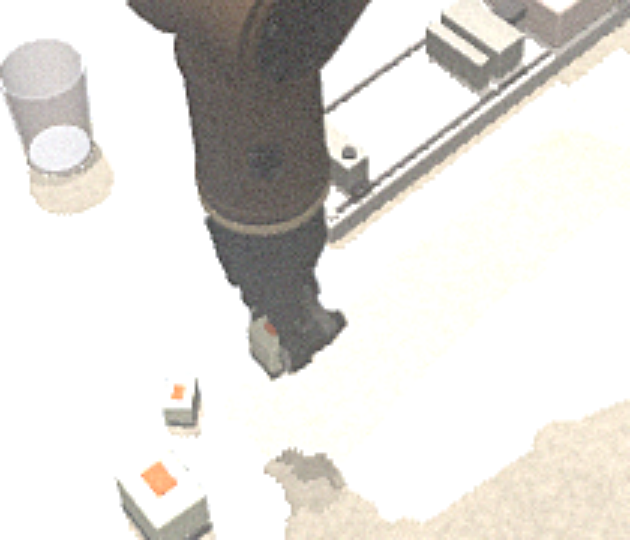

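The lift worked: the gripper shows 29 mm, and the block is in the fingers at about crop (265,345). Now I'll place it.

```bash
python3 - <<'E'
from h import *
T=STOP-.027*YA
lin(T,.125,.2,76.7); s("above"); lin(T,.045,.2); s("45"); lin(T,.0305,.05); r=s("down")
arm.gripper_to(.05); s("rel")
lin(T,.13,.25)
G=np.array([.437,-.160])
arm.gripper_to(.085)
arm.move_ptp([*(G),.20+DZ],down(76.7)); s("over grip")
p,d=imaging.grab_frame("top"); P=cloud("top",d); np.save("pics/t1.npy",d); z=P[...,2]
Q=np.zeros(z.shape,bool); Q[185:230,200:275]=1
q=P[Q&(z>.045)][:,:2]-STOP
y=q@YA*1000;x=q@XA*1000
b=y<-3; print("block x",np.percentile(x[b],[3,50,97]).round(1),"y",np.percentile(y[b],[3,50,97]).round(1),"z",np.median(z[Q&(z>.045)]), cv2.minAreaRect((q[b]*1000).astype(np.float32)))
print("stop y",np.percentile(y[~b],[3,97]))
print(np.histogram(y,bins=np.arange(-60,30,3)))
cv2.imwrite("pics/placed.png",cv2.resize(cv2.convertScaleAbs(p[175:275,200:360],alpha=2.2),None,fx=4,fy=4))
E
```

```text
above 19.38 [0.5512 0.1161 0.0907] w 0.0294 gf 58.7 F [-0.4 -0.5 -1.1]
45 19.93 [0.5517 0.1159 0.0111] w 0.0289 gf 58.7 F [ 1.1 -0.3 -0.8]
down 20.37 [ 0.5519  0.1148 -0.0039] w 0.0292 gf 58.7 F [-0.3  0.6  0. ]
rel 20.7 [ 0.5517  0.1148 -0.004 ] w 0.0499 gf 0.0 F [-1.2  0.2 -0.5]
over grip 22.86 [ 0.4376 -0.1591  0.1656] w 0.0848 gf 0.0 F [-0.1  0.6  0.9]
block x [-14.9  -0.8  13.4] y [-45.6 -27.   -8.2] z 0.05941275240255843 ((-6.34975004196167, -25.53966522216797), (40.70021057128906, 30.097427368164062), 75.25131225585938)
stop y [ 0.23189595 23.18788401]
(array([ 0,  0,  0,  0,  8, 10, 12, 11, 12, 11, 11, 10, 14, 10, 10,  9, 13,
        8,  1,  2, 40, 26, 32, 26, 31, 27, 28, 30,  2]), array([-60, -57, -54, -51, -48, -45, -42, -39, -36, -33, -30, -27, -24,
       -21, -18, -15, -12,  -9,  -6,  -3,   0,   3,   6,   9,  12,  15,
        18,  21,  24,  27]))
```

View pics/placed.png

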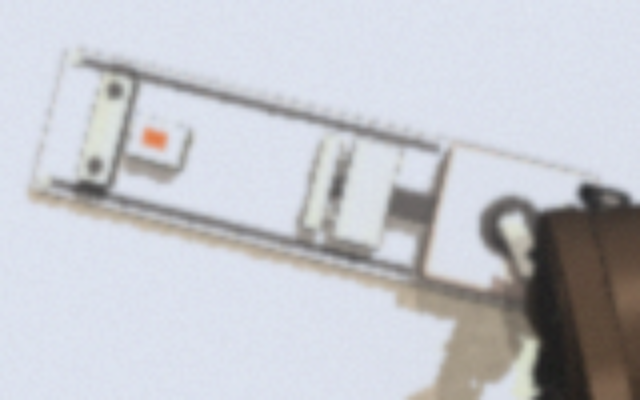

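The block stands square in front of the stop: y = −27 mm, x = −1 mm, tilt about 1.4°, at crop (155,148). The tool is over the grip. I'll take the grip and wind a trial first part, watching the forces.

```bash
cat >> h.py <<'E'
def ang(p): # crank angle of a world xy point
    v=p-HUB; return np.arctan2(v@YA,-(v@XA))
def pt(c,r=.06): return HUB+r*(-np.cos(c)*XA+np.sin(c)*YA)
def wind(c,z=.109,v=.06):
    lin(pt(c),z,v); r=arm.read_state(); f=r["wrist_force"]
    t=np.sin(c)*XA+np.cos(c)*YA; n=-np.cos(c)*XA+np.sin(c)*YA
    return r["time_s"],-f[:2]@t,f[:2]@n,f[2],r["gripper_width"],r["grasp_force"]
E
python3 - <<'E'
from h import *
G=np.array([.437,-.160]); print("crank",ang(G),np.hypot(*(G-HUB)))
lin(G,.15,.15); lin(G,.109,.06); s("down"); arm.gripper_to(0); r=s("grip")
c0=ang(r["eef_pos"][:2]); print(c0)
c0=ang(G)
for k in range(1,6):
    print(k,np.round(wind(c0+.2*k),3), np.round(ang(arm.read_state()["eef_pos"][:2]),3))
E
```

```text
crank -0.6296036098423903 0.06019252445279231
down 24.23 [ 0.4372 -0.1599  0.0746] w 0.0851 gf 0.0 F [ 0.2  0.1 -0.7]
grip 24.82 [ 0.4376 -0.1601  0.0748] w 0.0229 gf 58.6 F [ 0.4 -0.9  3.2]
-0.6356967645952248
1 [ 2.5167e+01  4.7220e+00 -1.2800e+00  4.8980e+00  2.3000e-02  5.8688e+01] -0.441
2 [ 2.5517e+01  2.0620e+00 -2.5600e-01  7.0650e+00  2.3000e-02  5.8830e+01] -0.236
3 [ 2.5867e+01  3.0650e+00 -8.2200e-01  7.8180e+00  2.2000e-02  5.8849e+01] -0.036
4 [ 2.6217e+01  3.6930e+00 -1.1620e+00  7.6200e+00  2.3000e-02  5.8793e+01] 0.164
5 [ 2.6567e+01  3.6750e+00 -1.0550e+00  8.8350e+00  2.3000e-02  5.8856e+01] 0.363
```

```bash
python3 - <<'E'
from h import *
c=.37; z=.109
while c<8.8:
    c+=.2; w=wind(c,z,.07)
    print(round(c,2),np.round(w[:5],3).tolist(),round(z,4))
    if w[3]>10: z+=.0003
    if w[3]<-10: z-=.0003
    if max(abs(w[1]),abs(w[2]))>35 or abs(w[3])>40: print("stop");break
E
```

```text
0.57 [26.883, 3.338, -1.909, 8.812, 0.022] 0.109
0.77 [27.208, 3.065, -1.882, 9.416, 0.023] 0.109
0.97 [27.533, 4.368, -1.052, 10.75, 0.022] 0.109
1.17 [27.858, 3.449, -1.567, 8.974, 0.023] 0.1093
1.37 [28.183, 2.754, -2.055, 8.207, 0.023] 0.1093
1.57 [28.508, 3.236, -1.045, 8.686, 0.023] 0.1093
1.77 [28.833, 2.607, -1.346, 8.495, 0.023] 0.1093
1.97 [29.158, 2.389, -1.048, 8.817, 0.023] 0.1093
2.17 [29.483, 3.35, -1.065, 6.625, 0.022] 0.1093
2.37 [29.808, 2.954, 0.739, 7.274, 0.022] 0.1093
2.57 [30.133, 4.014, 0.324, 6.023, 0.023] 0.1093
2.77 [30.458, 3.557, 0.427, 3.905, 0.023] 0.1093
2.97 [30.783, 5.48, 1.661, 4.441, 0.023] 0.1093
3.17 [31.108, 4.391, 1.079, 4.027, 0.022] 0.1093
3.37 [31.433, 4.269, 1.645, 3.888, 0.022] 0.1093
3.57 [31.758, 4.208, 2.03, 3.358, 0.023] 0.1093
3.77 [32.083, 2.682, 1.025, 4.541, 0.023] 0.1093
3.97 [32.408, 3.157, 0.652, 4.778, 0.023] 0.1093
4.17 [32.733, 3.52, -0.788, 5.497, 0.022] 0.1093
4.37 [33.058, 2.52, -0.504, 5.889, 0.023] 0.1093
4.57 [33.383, 2.964, -1.847, 6.066, 0.023] 0.1093
4.77 [33.708, 3.705, -2.32, 5.651, 0.023] 0.1093
4.97 [34.033, 3.03
[... 316 characters left out ...]
 0.023] 0.1093
6.37 [36.308, 2.524, -4.4, 7.078, 0.023] 0.1093
6.57 [36.633, 2.87, -2.736, 8.721, 0.023] 0.1093
6.77 [36.958, 3.534, -1.697, 11.543, 0.023] 0.1093
6.97 [37.283, 3.893, -1.436, 9.116, 0.023] 0.1096
7.17 [37.608, 3.122, 0.231, 10.49, 0.023] 0.1096
7.37 [37.933, 3.307, 0.708, 9.123, 0.023] 0.1099
7.57 [38.258, 3.381, 1.659, 8.713, 0.023] 0.1099
7.77 [38.583, 3.439, 1.491, 7.038, 0.022] 0.1099
7.97 [38.908, 3.187, 3.332, 6.696, 0.023] 0.1099
8.17 [39.233, 3.964, 2.953, 6.372, 0.022] 0.1099
8.37 [39.558, 3.696, 4.1, 4.795, 0.023] 0.1099
8.57 [39.883, 4.223, 4.995, 3.337, 0.023] 0.1099
8.77 [40.208, 3.339, 5.278, 2.219, 0.022] 0.1099
8.97 [40.533, 5.347, 5.285, 1.303, 0.023] 0.1099
```

```bash
cat >> h.py <<'E'
def look():
    d=imaging.grab_frame("top")[1]; P=cloud("top",d); z=P[...,2]; Q=np.zeros(z.shape,bool); Q[180:260,200:320]=1
    m=Q&(z>.048)&(z<.068); q=P[m][:,:2]-STOP; y=q@YA*1000; x=q@XA*1000
    side=(abs(x)>20)&(abs(x)<34)  # jaw plate outside the block's width
    mid=(abs(x)<10)&(y<-1)
    yy=np.sort(y[side&(y<-15)]); 
    return yy[-3:].mean().round(1)   # jaw face
def feel(c,z,n=3):
    w=[wind(c,z,.07)[1:4]]; t=np.sin(c)*XA+np.cos(c)*YA
    for _ in range(n):
        arm.dwell(.04); f=arm.read_state()["wrist_force"]; w.append((-f[:2]@t,0,f[2]))
    w=np.array(w); return w[0].round(2).tolist(), w[:,0].mean().round(2)
E
python3 - <<'E'
from h import *
c=8.97
for k in range(6):
    c+=.1; print(round(c,2),feel(c,.1099),"jaw",look())
s("")
E
```

```text
9.07 ([5.66, 5.68, 1.16], np.float64(5.1)) jaw -50.4
9.17 ([5.56, 5.01, 0.69], np.float64(5.06)) jaw -49.3
9.27 ([6.21, 5.79, 1.22], np.float64(5.39)) jaw -48.1
9.37 ([6.0, 6.35, 0.5], np.float64(5.7)) jaw -47.6
9.47 ([6.73, 6.39, -0.05], np.float64(5.63)) jaw -46.5
9.57 ([6.11, 5.54, -1.68], np.float64(5.28)) jaw -45.4
 43.08 [ 0.5489 -0.1579  0.0751] w 0.0227 gf 60.6 F [ 7.   2.7 -0.7]
```

```bash
python3 - <<'E'
from h import *
c=9.57
for k in range(5):
    c+=.1; print(round(c,2),feel(c,.1096),"jaw",look())
s("")
E
```

```text
9.67 ([5.18, 4.53, 1.71], np.float64(5.62)) jaw -44.1
9.77 ([4.94, 3.61, 2.09], np.float64(5.26)) jaw -43.2
9.87 ([5.64, 4.12, 2.29], np.float64(5.11)) jaw -43.0
9.97 ([6.67, 3.97, 3.05], np.float64(5.7)) jaw -41.6
10.07 ([4.64, 3.14, 2.01], np.float64(4.99)) jaw -40.5
 45.21 [ 0.5313 -0.1827  0.075 ] w 0.0231 gf 60.8 F [6.  0.6 3.4]
```

```bash
python3 - <<'E'
from h import *
c=10.07
for k in range(4):
    c+=.1; f=feel(c,.1096); print(round(c,2),f,"jaw",look())
    if f[1]>6.6: break
s("")
E
```

```text
10.17 ([5.93, 2.36, 2.34], np.float64(5.22)) jaw -40.1
10.27 ([6.31, 1.97, 1.51], np.float64(6.41)) jaw -40.1
10.37 ([7.51, 2.25, 0.25], np.float64(7.87)) jaw -40.1
 46.48 [ 0.5165 -0.1918  0.075 ] w 0.0226 gf 60.3 F [7.5 1.6 0.1]
```

The jaw has stopped at −40.1 mm and the push is growing by about 1.4 N per 0.1 rad, so the block is pinched with contact near 10.18 rad. One more 0.1 rad step, then I'll check.

```bash
python3 - <<'E'
from h import *
c=10.48; print(feel(c,.1096),"jaw",look())
E
```

```text
([9.67, 0.97, -0.8], np.float64(9.26)) jaw -39.8
```

```bash
python3 - <<'E'
from h import *
arm.gripper_to(.075); r=s("open")
lin(pt(10.48),.22,.15); s("up"); arm.dwell(.3)
p,d=imaging.grab_frame("top"); P=cloud("top",d); z=P[...,2]
Q=np.zeros(z.shape,bool); Q[180:260,200:275]=1
m=Q&(z>.048)&(z<.068); q=P[m][:,:2]-STOP; y=q@YA*1000;x=q@XA*1000; b=(y<-2)&(y>-38)
print("block x",np.percentile(x[b],[3,50,97]).round(1),"y",np.percentile(y[b],[3,50,97]).round(1),"z",np.median(z[m][b]).round(4),"jaw",look())
cv2.imwrite("pics/end.png",cv2.resize(cv2.convertScaleAbs(p[175:275,200:360],alpha=2.2),None,fx=4,fy=4))
E
```

```text
open 47.46 [ 0.509  -0.1944  0.075 ] w 0.0749 gf 0.0 F [ 0.4 -0.4 -0.2]
up 48.34 [ 0.5086 -0.1945  0.1847] w 0.0753 gf 0.0 F [ 0.1 -0.3 -0.3]
block x [-15.8  -1.9  13. ] y [-36.8 -20.2  -3.6] z 0.0609 jaw -40.1
```

View pics/end.png

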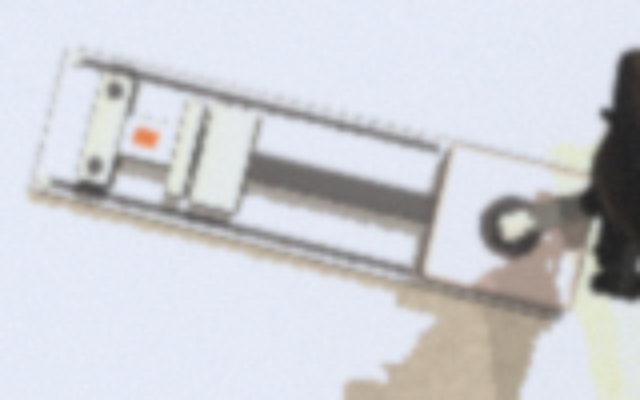

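The block is held flush between the stop at crop (110,130) and the jaw plate at (185,150). The crank is free and the tool is clear, so I'm handing the job in.

```bash
python3 -c "
from rig import arm
print(arm.job_done())"
```

```text
the job is handed in; nothing more can be done
None
```

The block is clamped flush against the stop at an estimated 24–30 N (inferred from crank push and angle, not measured directly), the crank is released and the job was handed in after about 49 s of the 72 s allowed; no verdict was returned.

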